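# Put the nozzle-cap caddy away under the riser

### The arm

A 6-joint arm with a two-finger parallel gripper is mounted at the origin on the work surface. World frame = base frame: x ahead of the robot, y to its left, z up, the work surface at z = 0. Lengths are in mm, angles in rad, forces in N, time in s.
With the tool pointing down it reaches from about 275 to 750 mm from the base axis. Payload 10.2 kg.
Tool frame: the origin (TCP) lies between the finger pads; the fingertips stand 8 mm ahead of it and the grasp point (between the pads) lies 11 mm behind it; z points along the fingers, y is the line along which they close (so a half turn about z gives the same grasp; the last joint's range is limited). The gripper opens to 85 mm and grips with 20 to 120 N. Pads are 22 mm wide; open, the fingers measure 114 mm over their backs; the gripper's body (76 mm by 85 mm) begins 54 mm behind the grasp point. The pads swing forward as they close: fully open they stand 13 mm farther back than shut.
Start: joints at [0.974, 0.313, 1.498, -0, 1.331, -0.223], TCP at [191.72, 488.748, 239.294] pointing down, gripper open.
Joint ranges: [-2.94, 2.94], [-0.97, 2.17], [0.19, 2.56], [-1.23, 4.37], [0.02, 3.11], [-2.88, 2.88]. Speed limits (rad/s): [2.39, 2.39, 3.01, 3.14, 3.14, 3.14].

### API

Orientations are given as a unit quaternion [w, x, y, z].
In Python, from rig import * gives the robot as it stands.
- The arm moves only by the shell command python3 -m handwheel 'ROWS' [FORCE]. ROWS is JSON, a list that holds one entry, the list of rows, each a list of 7 numbers: the shift along the world's x, y, z in mm, then the turn, a rotation vector about the world's x, y, z in degrees, then the opening, from -1 (shut) to 1 (fully open). A call has 1 to 8 rows; each row shifts and turns the commanded pose from where the row before left it; what a row does not reach is not made up. A row lasts 1/8 s, in which the tool goes at most 62.5 mm and 10.7 degrees, less where a joint would pass 70% of its speed; a pose out of reach is approached as far as the arm can. A call is refused whole if a number of a shift passes 62.5 or a number of a turn 10.7, either way. A call with a gripper value outside its range is refused whole. The fingers move at their own pace and stop on an object; FORCE is the grip in N (left out, the last holds). Time passes only in rows, so rows that do not move let the fingers close. It gives the time, the measured TCP pose, the force, the opening and the grip force at its end, in the units of the state.
- sense(): the state, without advancing time (a new reading comes with each control period).
- capture(name): name is "side" or "top" or "wrist"; returns a dict with "image" (384x512x3 uint8, red, green, blue), "fx", "fy", "cx", "cy" (pixels), "rvec" (rotation vector, rad) and "tvec" (3), from world to camera coordinates, as OpenCV has them; the wrist camera has in their place "hand_eye" (4x4, takes a point from camera to tool coordinates, whose origin is the TCP and whose axes are the flange's). Camera axes: x right, y down, z forward; pixel columns grow to the right and rows downward; lengths in mm; the calibration is good to about 2 mm. A picture is of the moment at which its call begins: read the wrist's pose just before it. There is no depth.
- finish_job(): hands the job in; it is judged then, once.
The state is a dict: "time_s": time; "joints": joint angles; "dq": joint speeds; "tau": joint torques, N m; "eef_pos": TCP position; "ee_rot": TCP orientation; "force": force on the tool from outside, world axes, zero at the start; "wrist_torque": the same for the moment, N m; "grip_width": opening from 0.0 (shut) to 1.0 (fully open); "grip_force": force on a finger pad.
Only numpy, scipy, OpenCV 4.12 (cv2) and the standard library are available. Lean on these libraries where they do the work, as an engineer would, in place of code of your own. Each camera call takes 0.05 s, during which the arm holds its last target. There are 200 camera calls.

### The job

Put the nozzle-cap caddy away: slide it nose first under the overhang of the low riser until it is fully home against the back of the bay, and only then turn the keeper by its bar handle until it clicks fully shut across the caddy's front. Keep the three caps in the caddy, and leave everything else standing where it is.

Things in the scene. Friction and masses are not known exactly. Their poses are not given: they have to be found in the camera images.
- caddy: Grey plastic caddy (loose, 0.16 kg; sizes in mm throughout): open tray 110 long (x), 90 wide (y), 42 high, three compartments with a cap in each, and an upright fin to hold it by behind the tray (-x). Origin: centre of the tray's underside; the tray spans x -55 to +55. +x points to its nose, the end with cut corners, which goes in first.
- caddy_fin (a point): Grip point of the caddy's fin: x -95, y 0, z 95 in the caddy frame, axes as the caddy's; squeeze along y. The fin is 36 long (x), 10 thick (y), top 115 above the underside (20 above this point). It rises from a 50 wide, 4 thick foot (x -113 to -73); a 10 wide, 30 high rib joins it to the tray.
- riser: Fixed low grey melamine riser with one bay open to -x. Origin: on the shelf, below the middle of the deck's front edge; +x points into the bay. Bay 100 wide (y -50 to 50), 50 high, 112 deep to its back wall; side walls 12 thick; deck top at 62, 126 deep. Caddy fully home (nose against the back wall): its origin at x 57, y 0, aligned; its fin stays outside at x -38.
- keeper (a joint): Steel turn-keeper on a vertical shaft at x -16, y -100 of the riser frame (its right front corner). 0 rad: open, arm towards the robot, beside the approach lane. 1.4 rad: shut, arm along the riser's +y across the bay mouth in front of the tray. Shuts clockwise seen from above. A sprung detent resists (about 0.1 N m) from 0.55 to 1.0 rad, then clicks and urges it shut.
- keeper_grip (a point): Grip point of the keeper's black bar handle, on the shaft axis, 97 above the shelf. The bar is 46 long, 12 thick, at heights 76 to 108, and lies along the arm. Site +x points along the arm and turns with it; squeeze along y.
- keeper_tip (a point): End of the keeper's arm: 80 from the shaft axis; the arm is 14 wide, at heights 24 to 36. Shut, it ends 20 short of the bay's mid-line.
- cap0: Clear plastic nozzle cap (loose, 12 g), a 34 high cone, diameter 22 at its foot, in the caddy's compartment at x -36 of the caddy frame. Origin: centre of its underside.
- cap1: Clear plastic nozzle cap (loose, 12 g), a 34 high cone, diameter 22 at its foot, in the caddy's compartment at x -3 of the caddy frame. Origin: centre of its underside.
- cap2: Clear plastic nozzle cap (loose, 12 g), a 34 high cone, diameter 22 at its foot, in the caddy's compartment at x 31 of the caddy frame. Origin: centre of its underside.
- cartridge: Bystander: standing white sealant cartridge with a nozzle, diameter 48, 200 high; origin at its underside.
- spray_can: Bystander: standing spray can, diameter 54, 170 high; origin at its underside.
- jar: Bystander: screw-top jar, diameter 54, 75 high, standing just left of the riser; origin at its underside.
- oil_bottle: Bystander: small bottle, diameter 52, 120 high, standing to the right of the riser; origin at its underside.
- tape_roll: Bystander: paper tape roll, outer diameter 72, 25 high, lying on the riser's deck; origin at its underside.
- scraper: Bystander: flat yellow plastic scraper about 155 long and 70 wide, lying on the shelf at the robot's right; origin at its underside.
Things that resemble listed ones, but are neither listed nor needed, are in the scene too. Leave any red look-alike of the caddy alone.

How it is judged (in metres and radians):
On the way:
1. the caddy is fully home in the bay while the keeper is still open (x of caddy in the frame of riser between 0.048 and 0.064 m and y of caddy in the frame of riser between -0.008 and 0.008 m and height (world z) of caddy below 0.006 m and angle between caddy's own z axis and vertical below 0.1 rad and angle between the x axis of caddy and the x axis of riser, either way round below 0.12 rad and value of joint keeper below 0.6 rad), for 0.2 s.
At the end, for the whole second after the job is handed in: Caddy at rest flat in the bay, its origin 48 to 64 mm in from the deck's front edge (57 is home), within 8 mm of the bay's mid-line and 0.12 rad of its direction; keeper shut (above 1.25 rad) and still; all three caps inside the tray (x of caddy in the frame of riser between 0.048 and 0.064 m and y of caddy in the frame of riser between -0.008 and 0.008 m and height (world z) of caddy below 0.006 m and angle between caddy's own z axis and vertical below 0.1 rad and angle between the x axis of caddy and the x axis of riser, either way round below 0.12 rad and x of cap0 in the frame of caddy between -0.055 and 0.055 m and y of cap0 in the frame of caddy between -0.045 and 0.045 m and z of cap0 in the frame of caddy between -0.002 and 0.04 m and x of cap1 in the frame of caddy between -0.055 and 0.055 m and y of cap1 in the frame of caddy between -0.045 and 0.045 m and z of cap1 in the frame of caddy between -0.002 and 0.04 m and x of cap2 in the frame of caddy between -0.055 and 0.055 m and y of cap2 in the frame of caddy between -0.045 and 0.045 m and z of cap2 in the frame of caddy between -0.002 and 0.04 m and value of joint keeper above 1.25 rad and velocity of joint keeper below 0.1 rad/s and linear speed of caddy below 0.02 m/s); the robot touches nothing.
It fails at once if a bystander is shifted by more than 25 mm or knocked over (distance of any of cartridge, spray_can, jar, oil_bottle, tape_roll, scraper from where it was at the start of the episode above 0.025 m or angle between any of cartridge, spray_can, jar, oil_bottle, tape_roll, scraper's own z axis and vertical above 0.5 rad).
It also fails if it takes over 58 s, if anything falls off the work surface, if the arm or the gripper's body presses on something with over 40 N, if the wrist force passes 120 N, or if a joint passes its speed limit or range.

## Working session

There is one attempt and no reset: what is moved stays moved. The work goes in short steps, Python scripts to look and compute and a shell command to move; the robot and the scene stay as the last step left them, time stands still between calls to the robot, and variables do not carry over. Pictures are saved under pics/ and viewed, at most 10 in all, crops included, and the job is handed in when it is done.

```bash
mkdir -p pics
python3 - <<'E'
from rig import *
import cv2,pickle
s=sense();print(s)
d={}
for n in("side","top","wrist"):
    c=capture(n);d[n]=c
    cv2.imwrite(f"pics/{n}0.png",cv2.resize(c["image"][:,:,::-1],(800,600),interpolation=cv2.INTER_CUBIC))
    print(n,{k:v for k,v in c.items() if k!="image"})
pickle.dump((s,d),open("c0.pkl","wb"))
E
```

```text
{'time_s': 0.0, 'joints': array([ 9.73595181e-01,  3.13451942e-01,  1.49844640e+00,  9.48329318e-06,
        1.33103150e+00, -2.23411609e-01]), 'dq': array([-0.00021195,  0.00051237, -0.00162778,  0.00077572,  0.00151467,
       -0.00048949]), 'tau': array([ 9.04979024e-04, -4.12279236e+01, -2.59734339e+01, -1.06944797e-04,
        4.38135306e-03, -6.75691524e-06]), 'eef_pos': array([191.56802622, 488.52486253, 238.73057939]), 'ee_rot': array([-2.70919028e-04,  1.85809707e-01,  9.82585521e-01, -6.11263637e-04]), 'force': array([-1.14265531, -0.02585822, -0.58292075]), 'wrist_torque': array([ 0.01875918, -0.03331771,  0.00068467]), 'grip_force': 0.0, 'grip_width': 1.0024080011635883}
side {'fx': 381.21070189852975, 'fy': 381.21070189852975, 'cx': 258.8352188622109, 'cy': 201.50237366700895, 'rvec': array([ 2.40533263, -0.30135489,  0.1092927 ]), 'tvec': array([-474.74800965,  175.23019326, 1065.40329914])}
top {'fx': 451.36751570969756, 'fy': 451.36751570969756, 'cx': 261.96409274668406, 'cy': 194.26434804886074, 'rvec': array([ 2.00006382, -2.19776633,  0.24532442]), 'tvec': array([  61.81152291,  523.33755892, 1087.20681387])}
wrist {'fx': 274.43358160457603, 'fy': 274.43358160457603, 'cx': 258.72345441886716, 'cy': 190.65523832138226, 'hand_eye': array([[-1.46224852e-03, -9.63247330e-01, -2.68612068e-01,
         6.78050557e+01],
       [ 9.99998876e-01, -1.49725345e-03, -7.45368126e-05,
         3.96465497e-01],
       [-3.30382960e-04, -2.68611875e-01,  9.63248437e-01,
        -1.34016936e+02],
       [ 0.00000000e+00,  0.00000000e+00,  0.00000000e+00,
         1.00000000e+00]])}
```

View pics/side0.png

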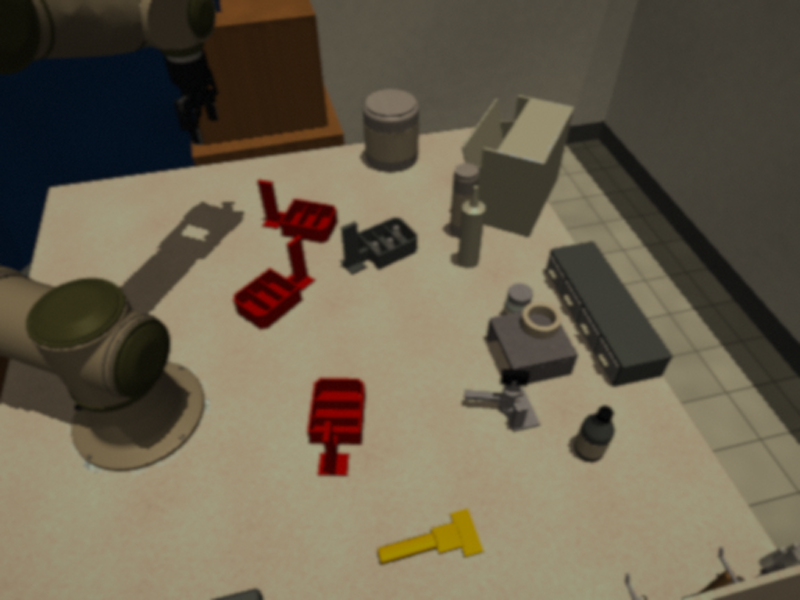

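View pics/top0.png

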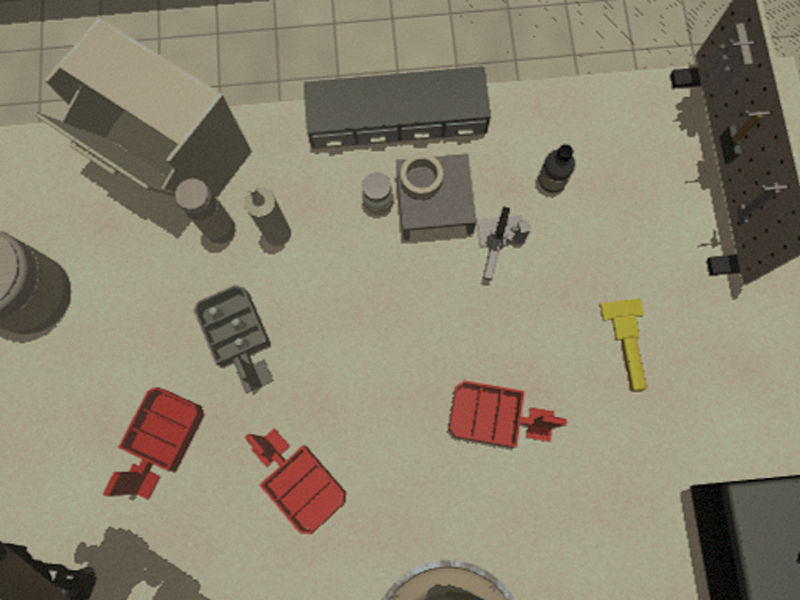

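Candidates (top view, 800x600 pixels) for the caddy: grey with caps (235,330); red look-alikes (160,430), (305,490), (487,415). I choose the grey one. The riser is at (435,195), the keeper shaft at about (503,225) with its arm pointing at the robot to (488,280), jar (377,190), oil bottle (555,170).

```bash
cat > h.py <<'E'
import numpy as np,cv2,pickle
from scipy.spatial.transform import Rotation as R
from scipy.optimize import least_squares
def q2R(q): return R.from_quat(np.r_[q[1:],q[0]]).as_matrix()
def cam(c,s=None):
    K=np.array([[c["fx"],0,c["cx"]],[0,c["fy"],c["cy"]],[0,0,1]])
    if "rvec" in c: r=cv2.Rodrigues(np.array(c["rvec"]))[0];t=np.array(c["tvec"])
    else:
        T=np.eye(4);T[:3,:3]=q2R(s["ee_rot"]);T[:3,3]=s["eef_pos"];M=np.linalg.inv(T@c["hand_eye"]);r,t=M[:3,:3],M[:3,3]
    return K,r,t
def proj(cm,P):
    K,r,t=cm;p=(np.atleast_2d(P)@r.T+t)@K.T;return p[:,:2]/p[:,2:]
def onz(cm,uv,z):
    K,r,t=cm;d=r.T@np.linalg.solve(K,[uv[0],uv[1],1]);o=-r.T@t;return o+d*(z-o[2])/d[2]
def tri(c1,u1,c2,u2):
    P=[k@np.c_[r,t] for k,r,t in(c1,c2)]
    X=cv2.triangulatePoints(P[0],P[1],np.array(u1,float),np.array(u2,float)).ravel();X=X[:3]/X[3]
    return X,[np.linalg.norm(proj(c,X)[0]-u) for c,u in((c1,u1),(c2,u2))]
E
python3 - <<'E'
import cv2,pickle,numpy as np
s,d=pickle.load(open("c0.pkl","rb"))
tiles=[]
for n,x,y in(("top",105,178),("top",240,97),("side",195,130),("side",285,180)):
    t=cv2.resize(d[n]["image"][y:y+84,x:x+112,::-1],(400,300),interpolation=cv2.INTER_CUBIC)
    t=np.clip(t.astype(float)*1.5,0,255).astype(np.uint8)
    tiles.append(t)
cv2.imwrite("pics/comp.png",np.vstack([np.hstack(tiles[:2]),np.hstack(tiles[2:])]))
E
```

```text
(no output)
```

View pics/comp.png

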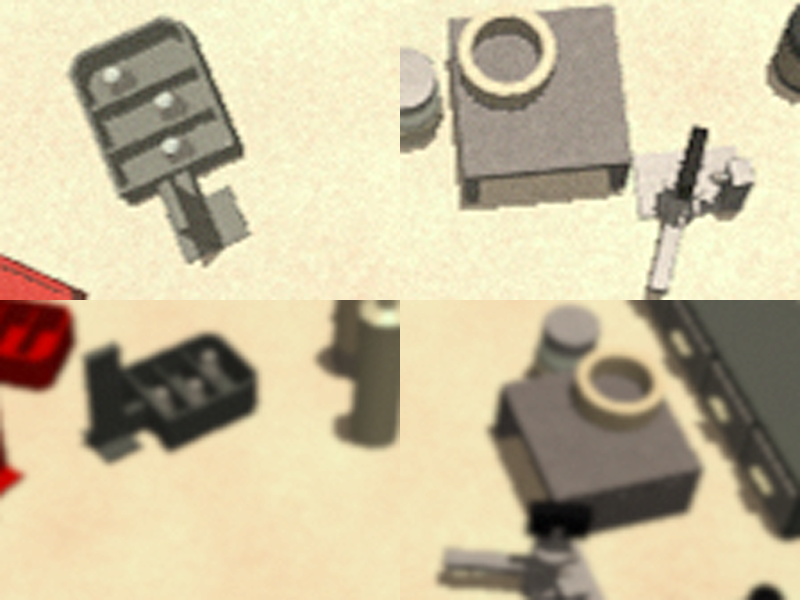

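Composite (3.57x): upper left, the grey caddy with three caps, nose up-left, fin at tile (200,225). Upper right, deck front edge (462,180)-(630,163), bar handle (700,128)-(685,195), arm end (655,290). Lower tiles show the same from the side: fin top (85,350)-(118,345), handle (528-590,503-540).

Run:
```python
from h import *
np.set_printoptions(precision=1,suppress=True)
s,d=pickle.load(open("c0.pkl","rb"));T=cam(d["top"]);S=cam(d["side"])
k=112/400
f=lambda x,y,ox,oy:np.array([x*k+ox-.5,y*k+oy-.5])
tc=lambda x,y:f(x,y,105,178); tr=lambda x,y:f(x-400,y,240,97); sc=lambda x,y:f(x,y-300,195,130); sr=lambda x,y:f(x-400,y-300,285,180)
print("cam",-T[1].T@T[2],-S[1].T@S[2])
print("deck FL,FR,BR,BL",*[onz(T,tr(*p),62) for p in((462,180),(630,163),(613,7),(450,20))])
print("deck FL, FR",tri(T,tr(462,180),S,sr(498,385)),tri(T,tr(630,163),S,sr(550,512)))
print("side deck FL,BR",onz(S,sr(498,390),62),onz(S,sr(700,468),62))
print("bar ends",onz(T,tr(700,128),108),onz(T,tr(687,195),108), "side mid",onz(S,sr(560,505),108))
print("arm tip",onz(T,tr(656,292),36),onz(S,sr(445,552),36))
print("rim",*[onz(T,tc(*p),42) for p in((72,65),(118,190),(240,150),(185,22))])
print("fin top side",onz(S,sc(85,350),115),onz(S,sc(118,345),115))
for n,cm,px in(("cartridge",T,(262,195)),("spray",T,(192,190)),("oil",T,(565,152)),("jar",T,(376,182))):
    print(n,onz(cm,np.array(px)/1.5625,{"cartridge":200,"spray":170,"oil":120,"jar":75}[n]))
```

```text
cam [ 266.3   28.1 1178.1] [ 322.7 -670.9  914.8]
deck FL,FR,BR,BL [653.8  13.8  62. ] [ 655.1 -109.5   62. ] [ 778.6 -110.9   62. ] [779.9  11.3  62. ]
deck FL, FR (array([656.2,  13.7,  56.5]), [np.float64(0.16174772281516328), np.float64(0.19817813448867652)]) (array([ 659.1, -111.4,   45.3]), [np.float64(0.65302228045505), np.float64(0.8699672972476139)])
side deck FL,BR [652.8   4.3  62. ] [ 779.6 -111.9   62. ]
bar ends [ 660.2 -155.8  108. ] [ 611.9 -140.6  108. ] side mid [ 641.7 -148.1  108. ]
arm tip [ 563.2 -120.3   36. ] [ 568.  -121.4   36. ]
rim [561.1 366.4  42. ] [466.4 335.9  42. ] [487.1 247.9  42. ] [585.5 283.4  42. ]
fin top side [427.2 283.9 115. ] [457.4 283.3 115. ]
cartridge [679.2 216.  200. ]
spray [710.3 328.1 170. ]
oil [ 739.9 -261.2  120. ]
jar [736.8  48.6  75. ]
```

```bash
python3 -m handwheel '[[[28.5,-27,1.5,0,0,5,1],[28.5,-27,1.5,0,0,5,1],[28.5,-27,1.5,0,0,5,1],[28.5,-27,1.5,0,0,5,1],[28.5,-27,1.5,0,0,5,1],[28.5,-27,1.5,0,0,5,1],[28.5,-27,1.5,0,0,5,1],[28.5,-27,1.5,0,0,5,1]]]' 60
python3 - <<'E'
from rig import *
from h import *
s=sense();c=capture("wrist");s2=sense();print(s["eef_pos"],s["ee_rot"],s["time_s"],s2["eef_pos"]-s["eef_pos"])
pickle.dump((s,c),open("w1.pkl","wb"))
P=proj(cam(c,s),[[525,308,42],[435,278,115]]);print(P)
im=c["image"][:,:,::-1];cv2.imwrite("pics/w1.png",cv2.resize(im,(800,600),interpolation=cv2.INTER_CUBIC))
E
```

```text
time_s: 1.15
eef_pos: [420.5, 271.7, 251.2]
ee_rot: [-0.0, -0.163, 0.987, -0.0]
force: [0.8, 0.7, 0.3]
grip_width: 1.001
grip_force: 0.0
[420.47330191 271.72288792 251.18901667] [-1.77489554e-04 -1.62863307e-01  9.86648626e-01 -1.13936389e-05] 1.15 [ 2.77062567 -2.58111816 -0.04449952]
[[259.31289666 248.3296093 ]
 [259.85140962 198.15174834]]
```

View pics/w1.png

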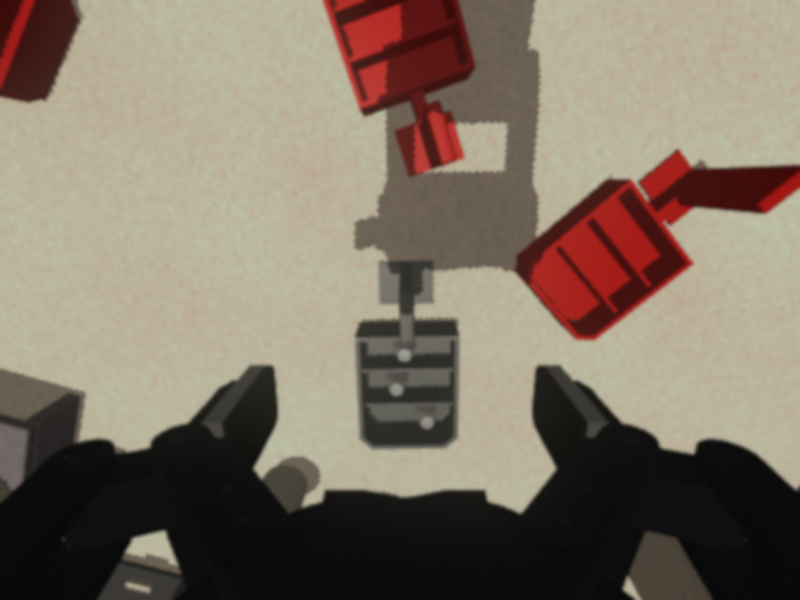

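Wrist view: grey caddy with three caps, nose down; rim rear corners (357,337),(458,337), foot corners (379,262),(434,262),(434,303),(379,303), fin at column ~406, between the fingers; red ones are elsewhere.

Run:
```python
from h import *
np.set_printoptions(precision=2,suppress=True)
s,c=pickle.load(open("w1.pkl","rb"));W=cam(c,s)
s0,d=pickle.load(open("c0.pkl","rb"));T=cam(d["top"]);S=cam(d["side"])
k=112/400
f=lambda x,y,ox,oy:np.array([x*k+ox-.5,y*k+oy-.5])
px=np.array([(379,262),(434,262),(434,303),(379,303),(357,337),(458,337)])/1.5625-.5
Pm=np.array([(-113,25,4),(-113,-25,4),(-73,-25,4),(-73,25,4),(-55,45,42),(-55,-45,42)],float)
# left in image = +y or -y? test both
for sg in(1,-1):
    M=Pm*[1,sg,1]
    g=lambda v:(proj(W,np.c_[M[:,0]*np.cos(v[2])-M[:,1]*np.sin(v[2])+v[0],M[:,0]*np.sin(v[2])+M[:,1]*np.cos(v[2])+v[1],M[:,2]+v[3]])-px).ravel()
    r=least_squares(g,[525,308,.33,0]);v=r.x;print(sg,v,np.degrees(v[2]),np.abs(r.fun).max())
    if np.abs(r.fun).max()<4:
        a=v[2];A=np.array([[np.cos(a),-np.sin(a)],[np.sin(a),np.cos(a)]]);print("fin",A@[-95,0]+v[:2])
        for n,o in(("fin rear top",(-113,0,115)),("fin fr top",(-77,0,115)),("rim RL",(-55,45,42)),("rim RR",(-55,-45,42))):
            q=np.r_[A@o[:2]+v[:2],o[2]]
            t=(proj(T,q)[0]+.5-[105,178])/k;u=(proj(S,q)[0]+.5-[195,130])/k+[0,300];print(n,q,"top tile",t,"side tile",u,"w",(proj(W,q)[0]+.5)*1.5625)
print("fin top tri", tri(S,f(85,50,195,130),T,f(205,265,105,178)))
print("tool y angle",np.degrees(np.arctan2(*q2R(s["ee_rot"])[[1,0],1])))
```

```text
1 [ 1636.07   704.56     3.49 -4699.5 ] 199.86467133070775 30.284574344917246
-1 [532.33 311.72   0.33  -7.09] 18.927814081443486 1.101214758629368
fin [442.46 280.91]
fin rear top [425.44 275.07 115.  ] top tile [181.19 226.18] side tile [ 84.78 356.5 ] w [407.25 295.76]
fin fr top [459.49 286.75 115.  ] top tile [161.7  177.15] side tile [119.5  342.23] w [407.42 347.2 ]
rim RL [465.7  336.45  42.  ] top tile [117.22 191.11] side tile [120.67 367.59] w [459.83 338.76]
rim RR [494.9  251.32  42.  ] top tile [234.71 139.75] side tile [169.  420.6] w [354.35 339.2 ]
fin top tri (array([408.  , 256.77, 135.67]), [np.float64(5.245866946647769), np.float64(5.294266551661693)])
tool y angle 108.74626403597317
```

```bash
python3 -m handwheel '[[[10,4,-20,0,0,0,1],[10,4,-30,0,0,0,1],[0,0,-30,0,0,0,1],[0,0,-30,0,0,0,1],[0,0,-20,0,0,0,1],[0,0,0,0,0,0,1]]]' 60
python3 - <<'E'
from rig import *
from h import *
s=sense();c=capture("wrist");print(s["eef_pos"],s["ee_rot"],s["time_s"])
pickle.dump((s,c),open("w2.pkl","wb"))
im=c["image"][:,:,::-1];cv2.imwrite("pics/w2.png",cv2.resize(im,(800,600),interpolation=cv2.INTER_CUBIC))
E
```

```text
time_s: 1.95
eef_pos: [438.9, 280.6, 120.1]
ee_rot: [-0.002, -0.161, 0.987, -0.0]
force: [0.2, 0.9, 0.2]
grip_width: 1.001
grip_force: 0.0
[438.91767704 280.5727797  120.13015755] [-1.52453851e-03 -1.61347257e-01  9.86896477e-01 -2.86913522e-04] 1.95
```

View pics/w2.png

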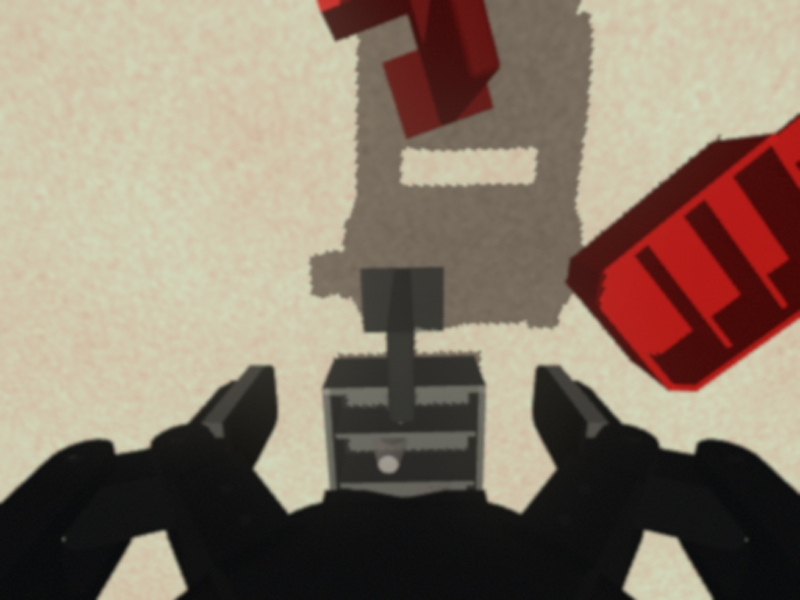

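Wrist view 2: foot corners (361,268),(443,268),(443,331),(361,331), tray rear rim (323,388)-(485,388), fin top's front end (401,422), clear between the fingers. Joint fit of both wrist views:

Run:
```python
from h import *
np.set_printoptions(precision=2,suppress=True)
V=[]
for n,p in(("w1",[(379,262),(434,262),(434,303),(379,303),(357,337),(458,337)]),("w2",[(361,268),(443,268),(443,331),(361,331),(323,388),(485,388)])):
    s,c=pickle.load(open(n+".pkl","rb"));V.append((cam(c,s),np.array(p)/1.5625-.5))
M=np.array([(-113,-25),(-113,25),(-73,25),(-73,-25),(-55,-45),(-55,45)],float)
# foot & rim heights free: measured from the two views
def g(v,fin=0):
    a=v[2];xy=np.c_[M[:,0]*np.cos(a)-M[:,1]*np.sin(a)+v[0],M[:,0]*np.sin(a)+M[:,1]*np.cos(a)+v[1]]
    P=np.c_[xy,[v[3]]*4+[v[4]]*2]
    return np.r_[tuple((proj(cm,P)-p).ravel() for cm,p in V)]
for v0 in(.33,):
    r=least_squares(g,[528,309,v0,4,42]);v=r.x;a=v[2];print(v,np.degrees(a),"\n",r.fun.reshape(2,-1))
cs=np.array([np.cos(a),np.sin(a)]);print("fin",v[:2]-95*cs)
# fin front top: at x=-77 on mid line, its height from w2
ff=v[:2]-77*cs
for z in(105,110,115,120):print(z,(proj(V[1][0],np.r_[ff,z])[0]+.5)*1.5625)
```

```text
[531.6  311.05   0.33  -1.59  39.85] 18.918675144409125 
 [[-0.06 -0.29 -0.26 -0.44 -0.63  0.22  0.5   0.36 -1.83  0.19  0.7  -0.08]
 [ 0.31  0.71  0.5   0.32 -0.17 -0.2   1.7   0.16 -1.03 -0.09 -0.03 -0.78]]
fin [441.73 280.25]
105 [401.84 413.69]
110 [401.73 420.61]
115 [401.63 427.95]
120 [401.51 435.76]
```

```bash
python3 -m handwheel '[[[2.5,0,-18,0,0,0,1],[0,0,-18,0,0,0,1],[0,0,0,0,0,0,-1],[0,0,0,0,0,0,-1],[0,0,0,0,0,0,-1],[0,0,0,0,0,0,-1]]]' 60
```

```text
time_s: 2.75
eef_pos: [442.4, 280.8, 85.8]
ee_rot: [0.0, -0.161, 0.987, 0.0]
force: [-0.5, 1.0, -0.9]
grip_width: 0.147
grip_force: 0.0
```

```bash
python3 -m handwheel '[[[0,0,0,0,0,0,-1],[0,0,0,0,0,0,-1],[0,0,0,0,0,0,-1],[0,0,4,0,0,0,-1],[0,0,6,0,0,0,-1],[0,0,6,0,0,0,-1],[0,0,0,0,0,0,-1]]]' 60
```

```text
time_s: 3.62
eef_pos: [442.4, 280.9, 101.8]
ee_rot: [0.0, -0.161, 0.987, 0.0]
force: [0.4, 0.4, -2.3]
grip_width: 0.11
grip_force: 58.3
```

```bash
python3 -m handwheel '[[[6,-20,0,0,0,-2,-1],[8,-40,0,0,0,-3,-1],[10,-50,0,0,0,-3,-1],[10,-50,0,0,0,-3,-1],[8,-50,0,0,0,-3,-1],[6,-50,0,0,0,-3,-1],[0,-45,0,0,0,-1.9,-1],[0,-20,0,0,0,0,-1]]]'
python3 -m handwheel '[[[0,-4,0,0,0,0,-1],[0,0,0,0,0,0,-1],[0,0,0,0,0,0,-1]]]'
python3 - <<'E'
from rig import *
from h import *
s=sense();c=capture("wrist");t=capture("top");d=capture("side");print(s["eef_pos"],s["ee_rot"],s["time_s"],np.degrees(np.arctan2(*q2R(s["ee_rot"])[[1,0],1])))
pickle.dump((s,c,t,d),open("w3.pkl","wb"))
im=c["image"][:,:,::-1];A=cv2.resize(im,(400,300),interpolation=cv2.INTER_AREA)
q=lambda c,x,y:cv2.resize(c["image"][y:y+84,x:x+112,::-1],(400,300),interpolation=cv2.INTER_CUBIC)
cv2.imwrite("pics/w3.png",np.clip(np.vstack([np.hstack([A,q(t,240,97)]),np.hstack([q(t,240,150),q(d,275,180)])])*1.4,0,255).astype(np.uint8))
E
```

```text
time_s: 4.62
eef_pos: [490.1, -46.4, 101.2]
ee_rot: [-0.0, 0.004, 1.0, -0.0]
force: [-0.2, 0.8, -2.6]
grip_width: 0.107
grip_force: 58.7
time_s: 5.0
eef_pos: [490.2, -47.3, 101.3]
ee_rot: [-0.0, 0.002, 1.0, 0.0]
force: [0.2, -0.7, -1.3]
grip_width: 0.112
grip_force: 58.7
[490.17619542 -47.32168128 101.27215445] [-6.91989233e-05  2.17236071e-03  9.99997634e-01  8.48581749e-05] 5.0 89.75106492840513
```

View pics/w3.png

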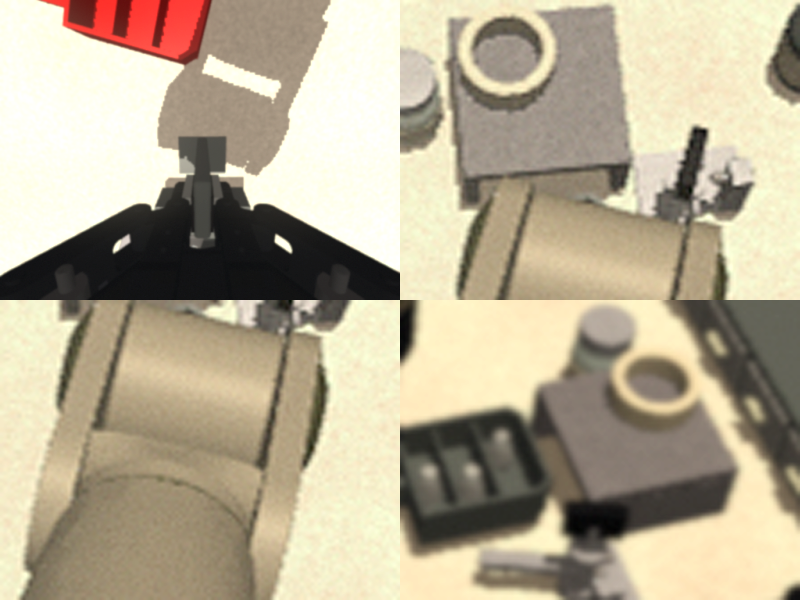

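Composite: caddy held level (side tile, nose at ~(547,450)), caps inside, bay mouth ahead at (545,440); the top view is occluded by the arm. Overlay the models in the side view to check lateral alignment.

Run:
```python
from h import *
s,c,t,d=pickle.load(open("w3.pkl","rb"));S=cam(d)
x0,y0,k=270,178,7
im=cv2.resize(d["image"][y0:y0+85,x0:x0+113,::-1],None,fx=k,fy=k,interpolation=cv2.INTER_CUBIC)
im=np.clip(im*1.5,0,255).astype(np.uint8)
def poly(P,col,cl=True):
    p=((proj(S,np.array(P,float))+.5-[x0,y0])*k).round().astype(int);cv2.polylines(im,[p],cl,col,1)
rx,ry=654.5,-48.5
poly([(rx,ry+62,62),(rx,ry-62,62),(rx+126,ry-62,62),(rx+126,ry+62,62)],(0,0,255))
poly([(rx,ry-62,62),(rx,ry-62,0),(rx+126,ry-62,0),(rx+126,ry-62,62)],(0,0,255))
poly([(rx,ry+62,62),(rx,ry+62,0)],(0,0,255),False)
cx,cy=584.3,-47.3
poly([(cx-55,cy+45,58),(cx-55,cy-45,58),(cx+55,cy-45,58),(cx+55,cy+45,58)],(0,255,0))
poly([(cx-55,cy-45,58),(cx-55,cy-45,16),(cx+55,cy-45,16),(cx+55,cy-45,58)],(0,255,0))
poly([(rx-16,ry-100,108),(rx-16,ry-100,30),(rx-16-80,ry-100,30)],(255,0,0),False)
cv2.imwrite("pics/ov.png",im);print(im.shape)
```

```text
(595, 791, 3)
```

View pics/ov.png

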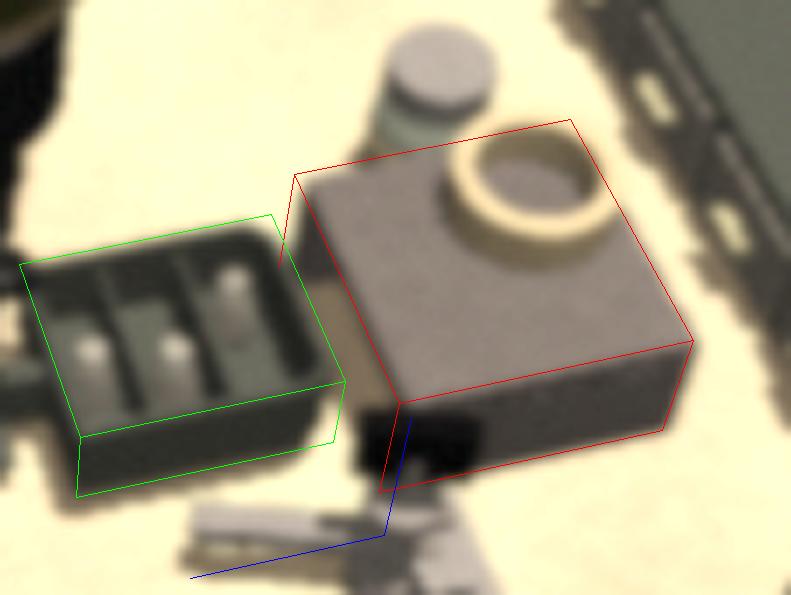

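Relative offset of caddy and bay is within about 2 mm (both models' edges shift alike). Lower and begin the insertion, watching force.

```bash
python3 -m handwheel '[[[0,-0.7,-7,0,0,0.2,-1],[0,0,-7,0,0,0,-1],[8,0,0,0,0,0,-1],[10,0,0,0,0,0,-1],[10,0,0,0,0,0,-1],[10,0,0,0,0,0,-1],[0,0,0,0,0,0,-1]]]'
python3 -m handwheel '[[[10,0,0,0,0,0,-1],[12,0,0,0,0,0,-1],[12,0,0,0,0,0,-1],[12,0,0,0,0,0,-1],[0,0,0,0,0,0,-1]]]'
```

```text
time_s: 6.02
eef_pos: [528.8, -48.9, 87.2]
ee_rot: [0.0, 0.001, 1.0, -0.0]
force: [-0.6, -0.1, -3.1]
grip_width: 0.108
grip_force: 58.8
time_s: 6.65
eef_pos: [574.7, -49.0, 87.2]
ee_rot: [0.0, 0.001, 1.0, -0.0]
force: [-0.3, -0.5, -2.9]
grip_width: 0.105
grip_force: 58.7
```

```bash
python3 -m handwheel '[[[10,0,0,0,0,0,-1],[10,0,0,0,0,0,-1],[10,0,0,0,0,0,-1],[6,0,0,0,0,0,-1],[0,0,0,0,0,0,-1]]]'
python3 -m handwheel '[[[2,0,0,0,0,0,-1],[2,0,0,0,0,0,-1],[0,0,0,0,0,0,-1]]]'
python3 -m handwheel '[[[2,0,0,0,0,0,-1],[0,0,0,0,0,0,-1]]]'
```

```text
time_s: 7.28
eef_pos: [610.5, -48.9, 87.1]
ee_rot: [-0.0, 0.001, 1.0, 0.0]
force: [-0.6, -0.1, -2.6]
grip_width: 0.106
grip_force: 58.7
time_s: 7.65
eef_pos: [614.3, -49.0, 87.3]
ee_rot: [0.0, 0.001, 1.0, -0.0]
force: [0.8, 0.6, -1.9]
grip_width: 0.108
grip_force: 58.7
time_s: 7.9
eef_pos: [616.3, -49.0, 87.3]
ee_rot: [0.0, 0.001, 1.0, -0.0]
force: [0.3, 0.6, -2.3]
grip_width: 0.112
grip_force: 58.7
```

```bash
for i in 1; do python3 -m handwheel '[[[1.5,0,0,0,0,0,-1],[0,0,0,0,0,0,-1]]]'; done
python3 -m handwheel '[[[1.5,0,0,0,0,0,-1],[0,0,0,0,0,0,-1]]]'
```

```text
time_s: 8.15
eef_pos: [617.8, -48.9, 87.3]
ee_rot: [0.0, 0.001, 1.0, 0.0]
force: [-0.4, 0.5, -2.4]
grip_width: 0.106
grip_force: 58.7
time_s: 8.4
eef_pos: [619.3, -49.0, 87.3]
ee_rot: [0.0, 0.001, 1.0, -0.0]
force: [0.3, 0.1, -2.1]
grip_width: 0.11
grip_force: 58.7
```

```bash
python3 -m handwheel '[[[1.5,0,0,0,0,0,-1],[0,0,0,0,0,0,-1]]]'
```

```text
time_s: 8.65
eef_pos: [620.8, -48.9, 87.3]
ee_rot: [0.0, 0.001, 1.0, -0.0]
force: [0.2, -0.9, -2.8]
grip_width: 0.112
grip_force: 58.7
```

```bash
python3 -m handwheel '[[[1.5,0,0,0,0,0,-1],[0,0,0,0,0,0,-1]]]'
```

```text
time_s: 8.9
eef_pos: [621.4, -48.9, 87.2]
ee_rot: [-0.001, 0.001, 1.0, 0.0]
force: [-4.6, -0.9, -0.6]
grip_width: 0.106
grip_force: 59.0
```

```bash
python3 -m handwheel '[[[1.5,0,0,0,0,0,-1],[0,0,0,0,0,0,-1]]]'
```

```text
time_s: 9.15
eef_pos: [621.5, -49.0, 87.3]
ee_rot: [-0.003, 0.001, 1.0, 0.0]
force: [-16.1, -1.7, 6.4]
grip_width: 0.11
grip_force: 60.2
```

Contact at TCP x 621.3: home. Relieve the push, set down and open.

```bash
python3 -m handwheel '[[[-1.5,0,-1,0,0,0,-1],[0,0,-1,0,0,0,-1],[0,0,0,0,0,0,-1]]]'
```

```text
time_s: 9.52
eef_pos: [621.2, -49.0, 85.9]
ee_rot: [-0.001, 0.001, 1.0, -0.0]
force: [-11.3, -0.9, 6.3]
grip_width: 0.105
grip_force: 60.1
```

```bash
python3 -m handwheel '[[[0,0,0,0,0,0,0],[0,0,0,0,0,0,0],[0,0,0,0,0,0,0],[0,0,0,0,0,0,0]]]'; python3 -m handwheel '[[[0,0,15,0,0,0,0],[0,0,30,0,0,0,0],[0,0,30,0,0,0,0],[0,0,30,0,0,0,0],[-20,-30,20,0,0,0,0],[-30,-40,0,0,0,0,0],[-20,-30,0,0,0,0,1],[0,0,0,0,0,0,1]]]'
python3 - <<'E'
from rig import *
from h import *
s=sense();c=capture("wrist");t=capture("top");d=capture("side");print(s["eef_pos"],s["ee_rot"],s["time_s"])
pickle.dump((s,c,t,d),open("w4.pkl","wb"))
A=cv2.resize(c["image"][:,:,::-1],(400,300),interpolation=cv2.INTER_AREA)
q=lambda c,x,y:cv2.resize(c["image"][y:y+84,x:x+112,::-1],(400,300),interpolation=cv2.INTER_CUBIC)
cv2.imwrite("pics/w4.png",np.clip(np.vstack([np.hstack([A,q(t,240,97)]),np.hstack([q(t,240,140),q(d,275,180)])])*1.4,0,255).astype(np.uint8))
E
```

```text
time_s: 10.02
eef_pos: [622.3, -48.9, 85.3]
ee_rot: [0.0, 0.001, 1.0, 0.0]
force: [0.4, -1.0, 0.3]
grip_width: 0.499
grip_force: 0.0
time_s: 11.02
eef_pos: [551.5, -150.6, 211.6]
ee_rot: [0.001, 0.002, 1.0, -0.0]
force: [0.8, -0.4, -0.5]
grip_width: 0.904
grip_force: 0.0
[ 551.495905   -150.63445273  211.62952208] [ 6.15361798e-04  2.48263604e-03  9.99996640e-01 -4.21471091e-04] 11.025
```

View pics/w4.png

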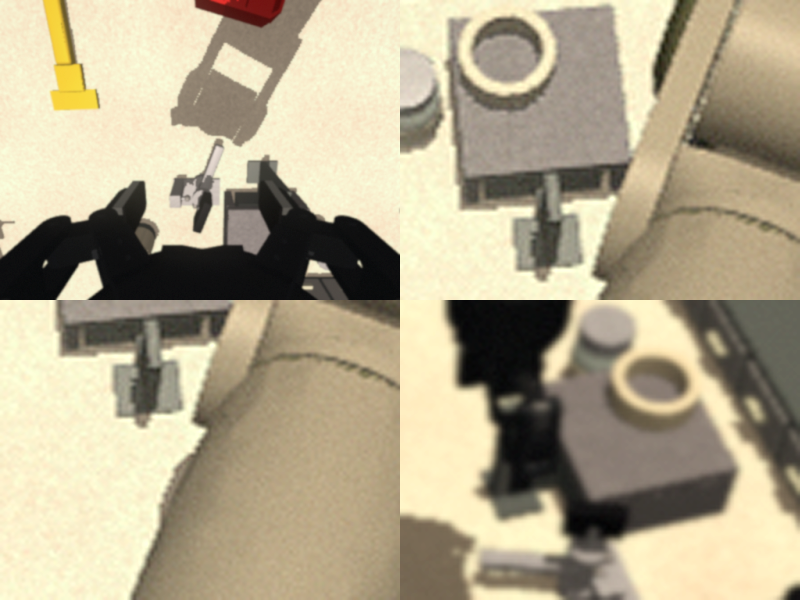

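Caddy is in the bay with its fin centred (545,220) between the bay walls (480/605); keeper still open; in the wrist tile the bar is about (210,190)-(202,230). Zoom on the keeper:

Run:
```python
from h import *
s,c,t,d=pickle.load(open("w4.pkl","rb"))
a=cv2.resize(c["image"][170:310,200:340,::-1],None,fx=4,fy=4,interpolation=cv2.INTER_CUBIC)
cv2.imwrite("pics/k.png",np.clip(a*1.5,0,255).astype(np.uint8));print(s["joints"])
```

```text
[-4.71406770e-01  4.36092776e-01  1.39554549e+00 -2.02687546e-04
  1.30847557e+00 -2.03718540e+00]
```

View pics/k.png

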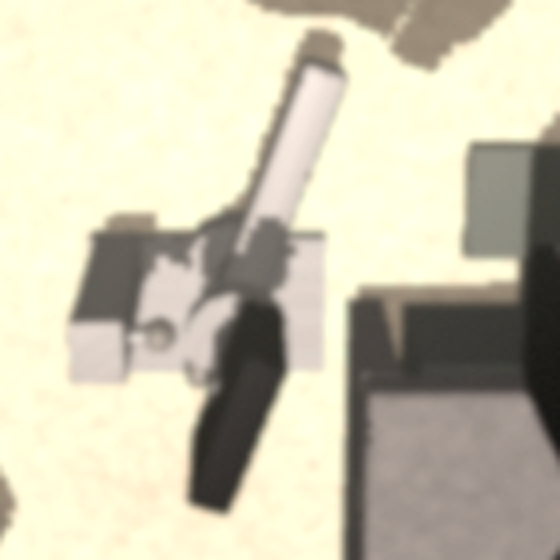

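Zoom (crop offset 200,170, 4x): bar's top-face corners (285,375),(230,511),(191,500),(246,364); bar's bottom edge ends (240,310),(195,430); arm end (305,62)-(345,75). It is open.

Run:
```python
from h import *
np.set_printoptions(precision=1,suppress=True)
s,c,t,d=pickle.load(open("w4.pkl","rb"));W=cam(c,s);S=cam(d);T=cam(pickle.load(open("c0.pkl","rb"))[1]["top"])
f=lambda p:np.array(p)/4+[200,170]-.5
top=np.array([onz(W,f(p),108) for p in((285,375),(230,511),(191,500),(246,364))]);print(top,top.mean(0))
v=top[0]+top[3]-top[1]-top[2];print("bar ang",np.degrees(np.arctan2(v[1],v[0])),np.linalg.norm(v)/2)
print("bottom",onz(W,f((240,310)),76),onz(W,f((195,430)),76))
a=onz(W,f((326,70)),36);b=onz(W,f((265,245)),36);print("arm",a,b,np.degrees(np.arctan2(*(a-b)[[1,0]])))
sh=a-80*(a-b)/np.linalg.norm(a-b);print("shaft from arm",sh)
print("deck FR",onz(W,f((365,385)),62))
# height: bar far end of first top view vs wrist
k=112/400;u=lambda x,y:np.array([(x-400)*k+239.5,y*k+96.5])
m=f((np.array([230,511])+[191,500])/2)
print("bar far end tri",tri(W,m,T,u(700,128)))
```

```text
[[ 623.5 -139.2  108. ]
 [ 661.9 -152.9  108. ]
 [ 658.6 -162.7  108. ]
 [ 620.5 -148.7  108. ]] [ 641.1 -150.9  108. ]
bar ang 160.13953143327961 40.69500825262374
bottom [ 622.6 -150.1   76. ] [ 659.5 -162.9   76. ]
arm [ 566.2 -124.6   36. ] [ 621.3 -142.4   36. ] 162.15033646200024
shaft from arm [ 642.3 -149.1   36. ]
deck FR [ 654.  -113.9   62. ]
bar far end tri (array([ 661.1, -156.6,  106. ]), [np.float64(1.3597943018131184), np.float64(0.20275877574304235)])
```

```bash
python3 -m handwheel '[[[40,0,0,0,0,-9.4,0],[40,0,-20,0,0,-9.4,0],[10,0,-30,0,0,0,0],[0,0,-20,0,0,0,0],[0,0,0,0,0,0,0],[0,0,0,0,0,0,0]]]'; python3 -c "
from rig import *
print(sense()['eef_pos'],sense()['ee_rot'])"
```

```text
time_s: 11.92
eef_pos: [642.8, -148.5, 141.6]
ee_rot: [0.001, 0.164, 0.986, -0.0]
force: [0.5, -0.7, 1.1]
grip_width: 0.5
grip_force: 0.0
[ 642.83195742 -148.52346197  141.57293066] [ 8.59886157e-04  1.63975761e-01  9.86463978e-01 -1.76193175e-04]
```

```bash
python3 -m handwheel '[[[-0.5,-1,-25,0,0,0,0],[0,0,-20,0,0,0,0],[0,0,-10,0,0,0,0],[0,0,0,0,0,0,-1],[0,0,0,0,0,0,-1],[0,0,0,0,0,0,-1],[0,0,0,0,0,0,-1]]]' 40
```

```text
time_s: 12.8
eef_pos: [641.8, -151.2, 86.6]
ee_rot: [0.001, 0.165, 0.986, -0.001]
force: [-2.8, -4.3, 0.2]
grip_width: 0.138
grip_force: 38.9
```

```bash
python3 -m handwheel '[[[-0.8,-2,0,0,0,-4,-1],[0,0,0,0,0,-8,-1],[0,0,0,0,0,-8,-1],[0,0,0,0,0,-8,-1],[0,0,0,0,0,0,-1]]]'; python3 -c "
from rig import *
print(sense()['wrist_torque'])"
```

```text
time_s: 13.42
eef_pos: [641.6, -151.6, 86.6]
ee_rot: [0.001, 0.397, 0.918, 0.0]
force: [1.0, 4.4, 3.5]
grip_width: 0.134
grip_force: 39.7
[ 0.57282482 -0.15081938 -0.00203526]
```

```bash
python3 -m handwheel '[[[0,0.7,0,0,0,-8,-1],[0,0,0,0,0,-8,-1],[0,0,0,0,0,-8,-1],[0,0,0,0,0,-8,-1],[0,0,0,0,0,-6,-1],[0,0,0,0,0,-5,-1],[0,0,0,0,0,0,-1]]]'; python3 -c "
from rig import *
print(sense()['wrist_torque'])"
```

```text
time_s: 14.3
eef_pos: [641.3, -151.7, 86.6]
ee_rot: [0.001, 0.705, 0.709, 0.0]
force: [-1.0, -0.1, 6.0]
grip_width: 0.137
grip_force: 39.4
[-0.0410425   0.36303583  0.02169046]
```

```bash
python3 -m handwheel '[[[0,0,0,0,0,-2,-1],[0,0,0,0,0,0,-1]]]'; python3 -c "
from rig import *
print(sense()['wrist_torque'])"
python3 -m handwheel '[[[0,0,0,0,0,0,0],[0,0,0,0,0,0,0],[0,0,0,0,0,0,0],[0,0,20,0,0,0,0],[0,0,40,0,0,0,0],[0,0,50,0,0,0,0],[-40,-40,30,0,0,0,0],[-40,-60,0,0,0,0,0]]]'
python3 -m handwheel '[[[-40,-60,0,0,0,0,0],[-40,-60,0,0,0,0,0],[0,-40,0,0,0,0,0],[0,0,0,0,0,0,0],[0,0,0,0,0,0,0]]]'
python3 - <<'E'
from rig import *
from h import *
c=capture("wrist");t=capture("top");d=capture("side")
q=lambda c,x,y:cv2.resize(c["image"][y:y+84,x:x+112,::-1],(400,300),interpolation=cv2.INTER_CUBIC)
pickle.dump((sense(),t,d),open("w5.pkl","wb"))
cv2.imwrite("pics/end.png",np.clip(np.vstack([np.hstack([cv2.resize(t["image"][:,:,::-1],(400,300)),q(t,240,97)]),np.hstack([cv2.resize(d["image"][:,:,::-1],(400,300)),q(d,275,180)])])*1.4,0,255).astype(np.uint8))
E
```

```text
time_s: 14.55
eef_pos: [641.3, -151.7, 86.6]
ee_rot: [0.001, 0.717, 0.697, -0.0]
force: [-1.9, 0.3, 6.7]
grip_width: 0.136
grip_force: 48.6
[-0.11035604  0.28685198  0.43209913]
time_s: 15.55
eef_pos: [567.1, -242.9, 227.3]
ee_rot: [0.002, 0.718, 0.696, 0.001]
force: [-0.5, -1.4, -0.8]
grip_width: 0.497
grip_force: 0.0
time_s: 16.18
eef_pos: [498.0, -385.8, 224.4]
ee_rot: [-0.0, 0.719, 0.695, 0.0]
force: [0.9, 0.6, -0.1]
grip_width: 0.5
grip_force: 0.0
```

View pics/end.png

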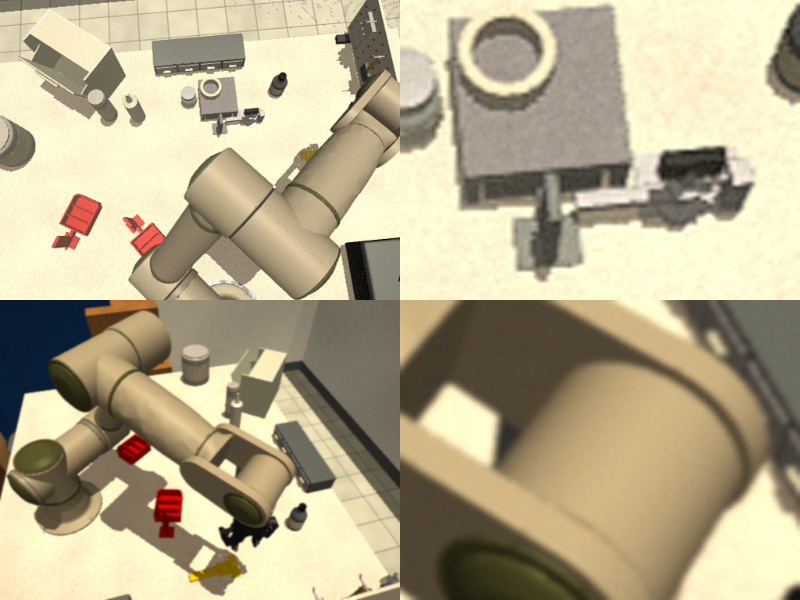

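The last picture shows the keeper arm shut across the bay mouth ((575,200)-(660,195), along the deck front, behind the fin). The caddy is home, the bystanders have not moved and the gripper is clear. The end stop was felt at 0.43 N m.

```bash
python3 -c "
from rig import *
print(finish_job())"
```

```text
the job is handed in; nothing more can be done
None
```

The caddy is home in the bay, the keeper is shut across its front, the final picture shows the riser, jar and other visible bystanders unmoved, and the job is handed in; I saw the three caps in the tray before insertion but could not see them under the deck afterwards, and no verdict was returned.

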